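# Release the data logger's battery tray with the release pin

### The job

The battery tray of the grey bench data logger is held shut by a hidden spring latch. Take the red-handled release pin out of its wooden stand and push it gently, never with more than 20 N, down the small hole in the logger's metal rear deck until the latch gives, holding it down while the tray springs out by itself (do not push the logger with the gripper); then put the pin back upright in its stand, fully down. Leave the beaker, the flask and the dropper bottle where they are.

Things in the scene. Friction and masses are not known exactly. Their poses are not given: they have to be found in the camera images.
- release_pin: Loose release pin, 40 to 85 g, upright in its stand: steel rod 6 mm across, 60 mm long, 3 mm taper at the tip; steel collar 20 mm across, 4 mm thick; red square handle 16 x 16 mm, 42 mm tall (64 to 106 mm above the tip), gripped on two facing flats. Origin at the tip's end, z up to the handle, x and y square to the flats; yaw varies.
- pin_tip (a point): The lower end of the pin's rod (the pin's origin).
- pin_collar (a point): Centre of the underside of the pin's collar, 60 mm above the tip.
- pin_stand: Wooden stand fixed to the worktop, 46 x 46 x 66 mm tall on a foot 80 x 80 x 5 mm. Origin under its centre, z up. A 12 mm hole, 61 mm deep with a 2 mm chamfer, runs straight down from the middle of its top. The pin's collar rests on the top, its tip then 6 mm above the worktop.
- stand_mouth (a point): Centre of the stand's hole, level with the stand's top, 66 mm above the worktop.
- logger: Grey data logger fixed to the worktop, 150 mm deep (x), 130 wide (y), 75 tall; origin under its centre, z up; the orange tray panel is at its -x front; yaw varies. On top a green display and three dummy buttons; the rear third of the top is an aluminium deck with one small hole. The pin may never push the logger with more than 20 N, nor the hand or fingers with more than 3 N.
- release_hole (a point): Centre of the hole at the top surface, 75 mm above the worktop (48 mm to +x of the logger's centre). Vertical, 9 mm across, 1 mm chamfer, deck 6 mm thick, hollow below; it leads to the hidden latch pad.
- battery_tray (a joint): How far the battery tray has slid out of the logger's front (its -x), m: 0 shut, 0.045 fully out. Once freed, its own damped spring drives it out in about a second; it is not to be pulled. Keep the pad pressed until it is out 10 mm or more (about half a second), or the latch may catch it again.
- beaker: Small clear glass beaker, 54 mm across and 70 mm tall, beyond the stand; bystander. Origin under its centre.
- flask: Clear conical flask, 82 mm across and 125 mm tall, behind the logger; bystander. Origin under its centre.
- dropper: Brown dropper bottle with a red teat, 33 mm across and 99 mm tall, near the stand; bystander. Origin under its centre.
- latch_line (a point): Point on the hole's axis, 20 mm below the top. The 22 mm wide hidden latch pad lies straight under it, flat, at an unknown depth 18 to 46 mm below the top surface (new every time). Sprung: yields from about 3 N, stiffens 1 N per mm, frees the tray after about 6 mm (9 to 10 N), solid stop at 8.5 mm (12 N).
Things that resemble listed ones, but are neither listed nor needed, are in the scene too. Several things have the shape of the pin_stand; the one meant has the colours described above.

How it is judged:
On the way, in this order (a step that is already met when the one before it is completed fails the run):
1. the pin's tip is down inside the release hole (z of pin_tip in the frame of release_hole below -0.008 m and horizontal distance between pin_tip and release_hole below 0.006 m), for 0.1 s.
2. with the pin still in the hole the tray has sprung out (value of joint battery_tray above 0.015 m and z of pin_tip in the frame of release_hole below -0.008 m and horizontal distance between pin_tip and release_hole below 0.008 m), for 0.02 s.
At the end, for the whole second after the job is handed in: The battery tray is fully out (more than 40 mm); the pin is back in its stand, released and at rest, upright within 0.1 rad, its collar down on the stand's top within 3 mm and centred within 6 mm (value of joint battery_tray above 0.04 m and horizontal distance between pin_collar and stand_mouth below 0.006 m and z of pin_collar in the frame of stand_mouth below 0.003 m and angle between release_pin's own z axis and vertical below 0.1 rad and linear speed of release_pin below 0.02 m/s); the robot touches nothing.
It fails at once if the pin pushes the logger with more than 20 N (contact force between release_pin and logger above 20 N).
It fails at once if the hand or fingers push the logger with more than 3 N (contact force between any of the arm, the fingers and logger above 3 N).
It fails at once if the beaker is moved more than 20 mm or tipped (distance of beaker from where it was at the start of the episode above 0.02 m or angle between beaker's own z axis and vertical above 0.3 rad).
It fails at once if the flask is moved more than 20 mm or tipped (distance of flask from where it was at the start of the episode above 0.02 m or angle between flask's own z axis and vertical above 0.3 rad).
It fails at once if the dropper bottle is moved more than 20 mm or tipped (distance of dropper from where it was at the start of the episode above 0.02 m or angle between dropper's own z axis and vertical above 0.3 rad).
It also fails if it takes over 54 s, if anything falls off the work surface, if the arm or the gripper's body presses on something with over 40 N, if the wrist force passes 120 N, or if a joint passes its speed limit or range.

### The arm

A 6-joint arm with a two-finger parallel gripper is mounted at the origin on a cart in front of the work surface, level with it; the furniture and walls round the work are solid. World frame = base frame: x ahead of the robot, y to its left, z up, the work surface at z = 0. Lengths are in m, angles in rad, forces in N, time in s.
With the tool pointing down it reaches from about 0.35 to 0.975 m from the base axis. Payload 4.9 kg.
Tool frame: the origin (TCP) lies at the very end of the fingers, on their centre line; the grasp point (between the pads) lies 19 mm behind it (ctrl.grasp_offset is the distance from the TCP to the grasp point, in m); z points along the fingers, y is the line along which they close (so a half turn about z gives the same grasp; the last joint's range is limited). The gripper opens to 85 mm and grips with 20 to 120 N. Pads are 22 mm wide; open, the fingers measure 114 mm over their backs; the gripper's body (76 mm by 85 mm) begins 54 mm behind the grasp point. The pads swing forward as they close: fully open they stand 13 mm farther back than shut.
Start: joints at [-1.286, 0.053, 1.613, -0, 1.476, -0.119], TCP at [0.246, -0.575, 0.231] pointing down, gripper open.
Joint ranges: [-3.01, 3.01], [-1.01, 2.22], [0.06, 2.58], [-1.02, 4.17], [0.09, 2.62], [-3.14, 3.14]. Speed limits (rad/s): [2.57, 2.57, 3.14, 3.14, 3.14, 3.14].

### API

Orientations are given as a rotation vector (axis times angle).
In Python, from station import ctrl, optics gives the robot as it stands.
- The arm moves only by the shell command python3 -m handwheel 'ROWS' [OPENING] [FORCE]. ROWS is JSON, a list of rows, each an object of numbers: "tx", "ty", "tz": the shift along the tool's x, y, z in mm; "roll": the turn about the tool's z in rad. A call has 1 to 12 rows; each row shifts and turns the commanded pose from where the row before left it, along the tool's axes as they then stand; what a row does not reach is not made up. A row lasts 1/12 s, in which the tool goes at most 41.7 mm and 7.16 degrees, less where a joint would pass 70% of its speed; a pose out of reach is approached as far as the arm can. A call with a gripper value outside its range is refused whole. OPENING is the finger opening in mm, from 0 to 85.4, set as the call begins (- or left out, the last holds). The fingers move at their own pace and stop on an object; FORCE is the grip in N (left out, the last holds). Time passes only in rows, so rows that do not move let the fingers close. It gives the time, the measured TCP pose, the force, the opening and the grip force at its end, in the units of the state.
- ctrl.get_obs(): the state, without advancing time (a new reading comes with each control period).
- optics.get_image(name): name is "side" or "top"; returns (picture, depth): 420x560x3 uint8, red, green, blue; 420x560 float32, m along the optical axis (not along the pixel's ray), 0 where there is no reading.
- optics.camera_params(name): a dict with "mtx" (3x3 intrinsics, pixels), "k1" (the pictures are not rectified: a ray, as slopes to the right and down, at radius r is drawn at 1 + k1 r^2 times it, then the intrinsics apply), "extrinsics" (4x4, takes a point from camera to world coordinates). Camera axes: x right, y down, z forward; pixel columns grow to the right and rows downward; lengths in m; the calibration is good to about 2 mm. A picture is of the moment at which its call begins. camera_params takes no time and is no camera call.
- ctrl.finish_job(): hands the job in; it is judged then, once.
The state is a dict: "t": time; "q": joint angles; "dq": joint speeds; "effort": joint torques, N m; "tool_pos": TCP position; "tool_rot": TCP orientation; "contact_force": force on the tool from outside, world axes, zero at the start; "wrist_torque": the same for the moment, N m; "opening": finger opening in m; "grip_force": force on a finger pad.
Only numpy, scipy, OpenCV 4.12 (cv2) and the standard library are available. Lean on these libraries where they do the work, as an engineer would, in place of code of your own. Each camera call takes 0.05 s, during which the arm holds its last target. There are 200 camera calls.

## Working session

There is one attempt and no reset: what is moved stays moved. The work goes in short steps, Python scripts to look and compute and a shell command to move; the robot and the scene stay as the last step left them, time stands still between calls to the robot, and variables do not carry over. Pictures are saved under pics/ and viewed, at most 10 in all, crops included, and the job is handed in when it is done.

```bash
ls; mkdir -p pics
cat > h.py <<'E'
import numpy as np, cv2
from station import ctrl, optics
def grab(n):
    im,d=optics.get_image(n); np.savez('%s.npz'%n,im=im,d=d); return im,d
def load(n):
    z=np.load('%s.npz'%n); return z['im'],z['d']
def ray(n,u,v):
    p=optics.camera_params(n); K=np.array(p['mtx']); 
    xd=np.array([(u-K[0,2])/K[0,0],(v-K[1,2])/K[1,1]]); x=xd.copy()
    for _ in range(20): x=xd/(1+p['k1']*(x@x))
    T=np.array(p['extrinsics']); return T[:3,3],T[:3,:3]@np.array([x[0],x[1],1])
def atz(n,u,v,z):
    o,r=ray(n,u,v); return o+r*(z-o[2])/r[2]
def atd(n,u,v,d):
    o,r=ray(n,u,v); return o+r*d[int(round(v)),int(round(u))]
def crop(im,u0,v0,u1,v1,k,f):
    cv2.imwrite(f,cv2.resize(im[v0:v1,u0:u1,::-1],None,fx=k,fy=k,interpolation=cv2.INTER_CUBIC))
E
python3 - <<'E'
from h import *
for n in('top','side'):
    im,d=grab(n); cv2.imwrite('pics/%s0.png'%n,im[:,:,::-1]); print(n,optics.camera_params(n))
print(ctrl.get_obs())
E
```

```text
pics
top {'mtx': array([[415.63079082,   0.        , 279.65518443],
       [  0.        , 415.63079082, 206.36851937],
       [  0.        ,   0.        ,   1.        ]]), 'k1': -0.05288894281658491, 'extrinsics': array([[ 4.85019871e-02, -9.77165681e-01,  2.06869016e-01,
         3.22664997e-01],
       [-9.98822862e-01, -4.75888910e-02,  9.39078517e-03,
        -4.45531922e-02],
       [ 6.68314062e-04, -2.07080974e-01, -9.78323578e-01,
         1.17130390e+00],
       [ 0.00000000e+00,  0.00000000e+00,  0.00000000e+00,
         1.00000000e+00]])}
side {'mtx': array([[407.57400612,   0.        , 276.62213721],
       [  0.        , 407.57400612, 209.78682717],
       [  0.        ,   0.        ,   1.        ]]), 'k1': 0.03274493566101026, 'extrinsics': array([[ 0.99933664,  0.00866266, -0.03537286,  0.58430559],
       [ 0.03605153, -0.37278711,  0.9272163 , -0.81215586],
       [-0.00515438, -0.92787646, -0.37285212,  0.40195648],
       [ 0.        ,  0.        ,  0.        ,  1.        ]])}
{'t': 0.1, 'q': array([-1.28600727e+00,  5.32679016e-02,  1.61413717e+00,  3.05724191e-06,
        1.47599524e+00, -1.19012734e-01]), 'dq': array([ 3.72767184e-06, -1.39753863e-03, -3.44213136e-03, -2.02338220e-03,
        9.24323319e-04,  1.31191654e-03]), 'effort': array([-2.04140133e-04, -3.94905603e+01, -3.71362889e+01, -1.44420628e-04,
        3.85385109e-03, -1.08013992e-05]), 'tool_pos': array([ 0.24541051, -0.57420139,  0.23021184]), 'tool_rot': array([-3.07601296e+00, -6.29628025e-01,  2.30192372e-04]), 'contact_force': array([ 0.07009858, -0.01197524,  0.45061223]), 'wrist_torque': array([ 0.03806948,  0.00820225, -0.00582277]), 'grip_force': 0.0, 'opening': 0.08510607666097614}
```

View pics/top0.png

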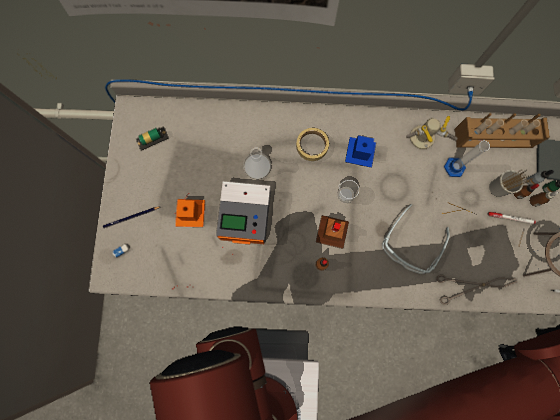

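View pics/side0.png

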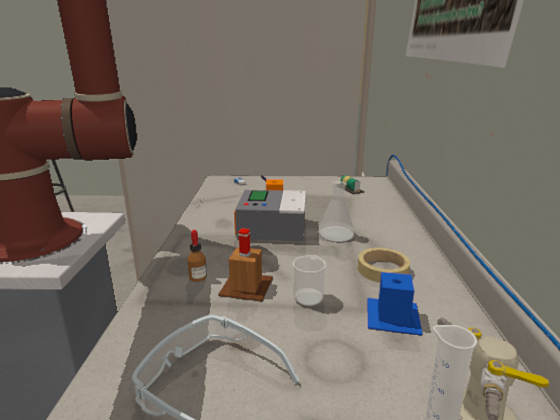

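The top view shows the wooden stand with the red pin at about (335,230). Its lookalikes are the orange stand (188,211) and the blue stand (361,150). The dropper's red teat at (323,263) could be mistaken for the pin handle. The logger is at (245,212), with its deck at about (246,193). In the side view the pin handle is at (244,241) in the wooden stand. I choose the wooden stand and will check it in a close crop.

Run:
```python
from h import *
im,d=load('top'); s,ds=load('side')
a=cv2.resize(im[170:280,210:360,::-1],None,fx=5,fy=5,interpolation=cv2.INTER_CUBIC); cv2.imwrite('pics/top_c.png',a)
b=cv2.resize(s[180:300,180:340,::-1],None,fx=5,fy=5,interpolation=cv2.INTER_CUBIC); cv2.imwrite('pics/side_c.png',b)
# red handle
for n,i,dd,box in(('top',im,d,(315,210,355,250)),('side',s,ds,(230,222,260,256))):
    m=np.zeros(i.shape[:2],bool);u0,v0,u1,v1=box
    m[v0:v1,u0:u1]=True; f=i.astype(int)
    m&=(f[...,0]>90)&(f[...,0]>3*f[...,1])&(f[...,0]>3*f[...,2])
    v,u=np.nonzero(m); P=np.array([atd(n,x,y,dd) for x,y in zip(u,v)])
    print(n,len(u),u.min(),u.max(),v.min(),v.max()); print(np.round(np.percentile(P,[5,50,95],axis=0),4))
    t=P[:,2]>P[:,2].max()-.008; print('top pts',t.sum(),P[t].mean(0), P[t].min(0),P[t].max(0))
```

```text
top 45 332 340 222 230
[[ 0.4948 -0.1903  0.0704]
 [ 0.5021 -0.1848  0.1099]
 [ 0.517  -0.1771  0.1128]]
top pts 33 [ 0.50308851 -0.18441932  0.11071027] [ 0.49457101 -0.19223271  0.10690735] [ 0.51051274 -0.17700678  0.11406087]
side 216 239 249 228 253
[[ 0.4976 -0.1944  0.0751]
 [ 0.5051 -0.1915  0.0933]
 [ 0.5122 -0.1826  0.1134]]
top pts 1 [ 0.58430559 -0.81215586  0.40195648] [ 0.58430559 -0.81215586  0.40195648] [ 0.58430559 -0.81215586  0.40195648]
```

View pics/top_c.png

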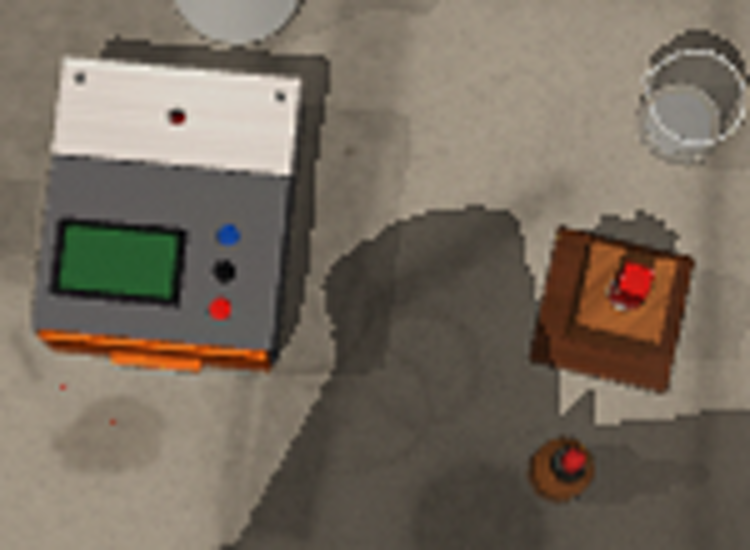

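View pics/side_c.png

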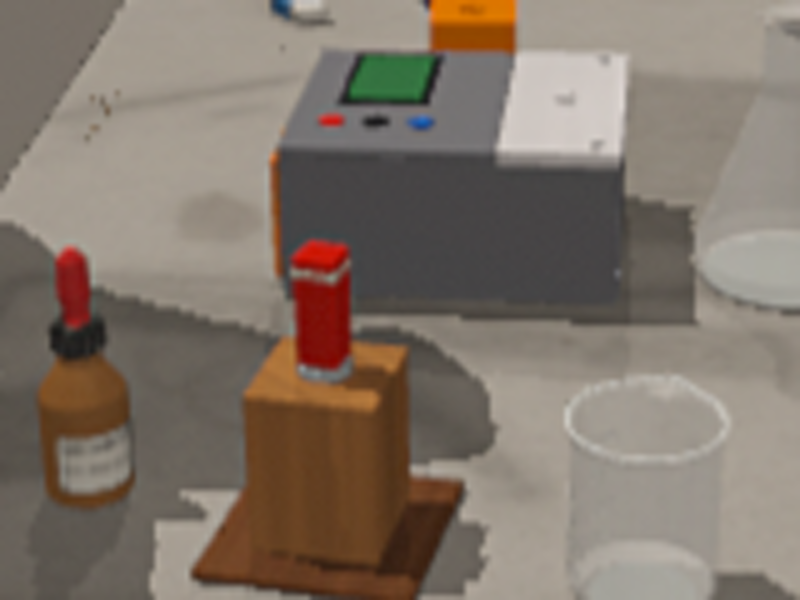

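The crops confirm the red square-handled pin in the plain wooden stand, with the handle top at top-crop (636,281) and the stand top's centre at about (627,293). The release hole is at top-crop (177,117) and side-crop (565,99). The screws at (80,77) and (280,97) are not it.

Run:
```python
from h import *
T=lambda c,z:atz('top',210+(c[0]+.5)/5-.5,170+(c[1]+.5)/5-.5,z)
S=lambda c,z:atz('side',180+(c[0]+.5)/5-.5,180+(c[1]+.5)/5-.5,z)
ang=lambda a,b:np.degrees(np.arctan2(b[1]-a[1],b[0]-a[0]))
def poly(F,n,cs,z):
    P=np.array([F(c,z) for c in cs]); print(n,'centre',P.mean(0).round(4))
    for i in range(len(P)): a,b=P[i],P[(i+1)%len(P)]; print('   ',a.round(4),'len %.1f ang %.1f'%(1e3*np.linalg.norm(b-a),ang(a,b)))
poly(T,'logger',[(65,58),(301,78),(272,352),(38,330)],.075)
poly(T,'deck',[(65,58),(301,78),(290,177),(51,155)],.075)
poly(T,'stand',[(592,240),(677,257),(662,345),(575,330)],.066)
poly(T,'foot',[(563,228),(693,260),(667,392),(532,358)],.005)
poly(T,'handle',[(624,262),(657,268),(650,300),(617,294)],.112)
poly(S,'handleS',[(293,245),(320,240),(350,253),(323,266)],.112)
print('hole',T((177,117),.075),S((565,99),.075))
poly(S,'standS',[(283,340),(409,347),(378,412),(245,403)],.066)
poly(S,'loggerS',[(324,50),(628,54),(622,160),(280,150)],.075)
for n,c in(('beaker',(697,97)),('dropper',(570,462)),('flask',(240,0))): print(n,T(c,.07))
im,d=load('top'); o=ctrl.get_obs()
print(atd('top',245,180,d),atd('top',250,193,d), atd('top',325,237,d), atd('top',320,238,d), atd('top',290,230,d))
from scipy.spatial.transform import Rotation as R
print(R.from_rotvec(o['tool_rot']).as_matrix().round(3))
```

```text
logger centre [0.5394 0.063  0.075 ]
    [0.6172 0.1252 0.075 ] len 129.6 ang -92.2
    [ 0.6121 -0.0043  0.075 ] len 150.9 ang 177.2
    [0.4614 0.003  0.075 ] len 125.2 ang 87.4
    [0.467  0.1281 0.075 ] len 150.2 ang -1.1
deck centre [0.5871 0.062  0.075 ]
    [0.6172 0.1252 0.075 ] len 129.6 ang -92.2
    [ 0.6121 -0.0043  0.075 ] len 55.5 ang 176.9
    [ 0.5567 -0.0014  0.075 ] len 130.1 ang 87.4
    [0.5625 0.1286 0.075 ] len 54.7 ang -3.5
stand centre [ 0.5037 -0.1854  0.066 ]
    [ 0.5317 -0.1661  0.066 ] len 46.7 ang -98.8
    [ 0.5246 -0.2123  0.066 ] len 48.8 ang 171.5
    [ 0.4764 -0.205   0.066 ] len 47.2 ang 82.9
    [ 0.4822 -0.1582  0.066 ] len 50.1 ang -9.1
foot centre [ 0.5041 -0.1861  0.005 ]
    [ 0.5494 -0.156   0.005 ] len 76.1 ang -101.3
    [ 0.5345 -0.2307  0.005 ] len 77.3 ang 169.9
    [ 0.4584 -0.2172  0.005 ] len 78.2 ang 78.5
    [ 0.474  -0.1406  0.005 ] len 77.0 ang -11.5
handle centre [ 0.5026 -0.1848  0.112 ]
    [ 0.5123 -0.1779  0.112 ] len 17.3 ang -97.7
    [ 0.5099 -0.195   0.112 ] len 17.2 ang 168.9
    [ 0.493  -0.1917  0.112 ] len 17.3 ang 8
[... 519 characters left out ...]
21  0.066 ] len 45.8 ang 173.7
    [ 0.4795 -0.2071  0.066 ] len 47.1 ang 81.6
loggerS centre [0.5411 0.0633 0.075 ]
    [0.4694 0.132  0.075 ] len 149.0 ang -1.1
    [0.6184 0.1292 0.075 ] len 137.4 ang -92.7
    [ 0.6118 -0.0081  0.075 ] len 147.3 ang 176.9
    [ 0.4648 -0.      0.075 ] len 132.1 ang 88.0
beaker [ 0.61330976 -0.22121411  0.07      ]
dropper [ 0.41134936 -0.15704452  0.07      ]
flask [0.65624308 0.03188742 0.07      ]
[ 0.64461207  0.07182782 -0.00200836] [0.58773173 0.0482363  0.07455957] [ 0.48557212 -0.16455626  0.01590182] [ 0.48366168 -0.15168566  0.00447073] [ 0.50321198 -0.0660767  -0.00082022]
[[ 0.92   0.393 -0.001]
 [ 0.393 -0.92   0.002]
 [ 0.    -0.002 -1.   ]]
```

```bash
python3 -m handwheel '[{"tx":15,"ty":-10},{"tx":35,"ty":-23},{"tx":36,"ty":-24},{"tx":36,"ty":-24},{"tx":36,"ty":-24},{"tx":36,"ty":-24},{"tx":36,"ty":-24},{"tx":36,"ty":-24},{"tx":36,"ty":-24},{"tx":36,"ty":-24},{"tx":35,"ty":-23},{"tx":17,"ty":-9}]' 60; python3 -m handwheel '[{"roll":0.11},{"roll":0.12},{"roll":0.12},{"roll":0.11},{"roll":0.11},{},{}]'
cat > w.py <<'E'
import sys
from h import *
from scipy.spatial.transform import Rotation as R
o=ctrl.get_obs(); M=R.from_rotvec(o['tool_rot']).as_matrix(); t=np.array([float(x) for x in sys.argv[1:4]])
print('t',o['t'],'pos',o['tool_pos'].round(4),'yang',np.degrees(np.arctan2(M[1,1],M[0,1])).round(1),'zax',M[:,2].round(4),'F',o['contact_force'].round(2),'move mm',(1e3*M.T@(t-o['tool_pos'])).round(1))
E
python3 w.py .503 -.185 .079
```

```text
t 0.1 pos [ 0.2454 -0.5742  0.2302] yang -66.9 zax [-5.0e-04  1.7e-03 -1.0e+00] F [ 0.07 -0.01  0.45] move mm [ 389.8 -256.4  151.8]$[0]: bad value
$[0]: bad value
```

```bash
python3 -m handwheel '[{"tx":15.0,"ty":-10.0,"tz":0.0,"roll":0.0}]' 60; python3 -m handwheel '[{"tx":15,"ty":-10,"tz":0,"roll":0}]'; python3 w.py .503 -.185 .079; python3 -m handwheel --help | head -20
```

```text
t: 0.18
tool_pos: [0.2541, -0.5605, 0.2304]
tool_rot: [-3.078, -0.626, 0.002]
contact_force: [1.2, 0.2, -0.4]
opening: 0.0754
grip_force: 0.0
t: 0.27
tool_pos: [0.2654, -0.5437, 0.2306]
tool_rot: [-3.077, -0.627, -0.0]
contact_force: [-0.2, -0.7, 0.3]
opening: 0.0639
grip_force: 0.0
t 0.2667 pos [ 0.2654 -0.5437  0.2306] yang -66.9 zax [-2.0e-04  1.5e-03 -1.0e+00] F [-0.22 -0.69  0.26] move mm [ 359.  -236.7  152. ]invalid input: not JSON, or not a number
```

All four keys are needed. About (359,-237) mm is left.

```bash
python3 -m handwheel '[{"tx":34,"ty":-22,"tz":0,"roll":0},{"tx":34,"ty":-22,"tz":0,"roll":0},{"tx":34,"ty":-22,"tz":0,"roll":0},{"tx":34,"ty":-23,"tz":0,"roll":0},{"tx":34,"ty":-23,"tz":0,"roll":0},{"tx":34,"ty":-23,"tz":0,"roll":0},{"tx":34,"ty":-23,"tz":0,"roll":0},{"tx":34,"ty":-23,"tz":0,"roll":0},{"tx":34,"ty":-22,"tz":0,"roll":0},{"tx":30,"ty":-20,"tz":0,"roll":0},{"tx":20,"ty":-12,"tz":0,"roll":0},{"tx":3,"ty":-2,"tz":0,"roll":0}]' >/dev/null; python3 -m handwheel '[{"tx":0,"ty":0,"tz":0,"roll":0.11},{"tx":0,"ty":0,"tz":0,"roll":0.12},{"tx":0,"ty":0,"tz":0,"roll":0.12},{"tx":0,"ty":0,"tz":0,"roll":0.12},{"tx":0,"ty":0,"tz":0,"roll":0.1},{"tx":0,"ty":0,"tz":0,"roll":0},{"tx":0,"ty":0,"tz":0,"roll":0}]' >/dev/null
python3 w.py .503 -.185 .079
```

```text
t 1.85 pos [ 0.5018 -0.1853  0.2311] yang -99.4 zax [-3.e-04  0.e+00 -1.e+00] F [0.39 0.26 0.17] move mm [  1.2  -0.5 152.1]
```

```bash
python3 -m handwheel '[{"tx":0,"ty":0,"tz":25,"roll":0},{"tx":0,"ty":0,"tz":35,"roll":0},{"tx":1,"ty":0,"tz":30,"roll":0},{"tx":0,"ty":0,"tz":12,"roll":0},{"tx":0,"ty":0,"tz":0,"roll":0}]' >/dev/null; python3 w.py .503 -.185 .079; python3 -c "
from h import *
s,d=grab('side'); crop(s,190,170,310,300,5,'pics/s1.png')"
```

```text
t 2.2667 pos [ 0.5006 -0.1843  0.1252] yang -99.4 zax [-0.0069  0.0037 -1.    ] F [-0.99  0.75 -1.06] move mm [ 2.8  0.4 46.2]
```

View pics/s1.png

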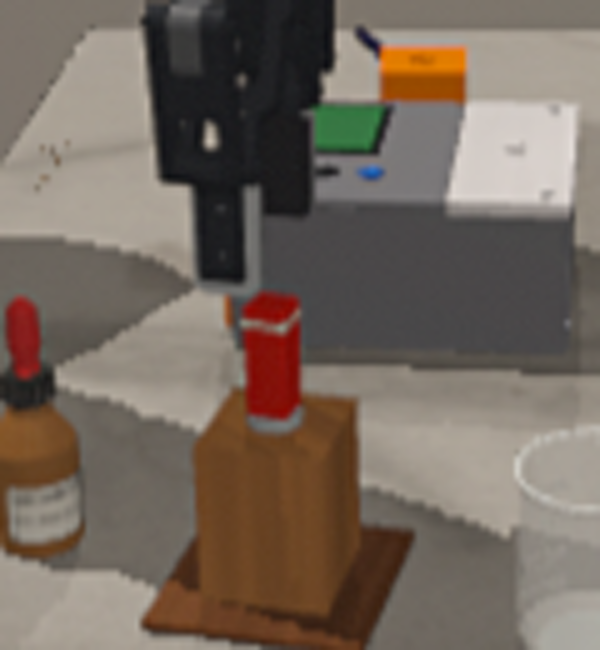

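The near fingertip's lower end is at crop (195–262, 285) and the handle top is at (272,308), which looks right for the finger's offset towards the camera. I'll check it with numbers.

```bash
python3 - <<'E'
from h import *
S=lambda c,z:atz('side',190+(c[0]+.5)/5-.5,170+(c[1]+.5)/5-.5,z).round(4)
for z in(.125,.13,.138): print(z,S((195,283),z),S((245,290),z),S((262,282),z))
# handle mask per row
s,d=load('side');f=s.astype(int)
for v in (236,240,244,248,251):
    m=[u for u in range(232,258) if f[v,u,0]>90 and f[v,u,0]>3*f[v,u,1]]
    o,r=ray('side',(m[0]+m[-1])/2,v); k=(-.191-o[1])/r[1]; print(v,m[0],m[-1],(o+r*k).round(4),[int(x) for x in f[v,m[0]:m[-1]+1,0]])
E
python3 w.py .503 -.185 .079
```

```text
0.125 [ 0.481  -0.1982  0.125 ] [ 0.4983 -0.2034  0.125 ] [ 0.5032 -0.1969  0.125 ]
0.13 [ 0.4829 -0.2093  0.13  ] [ 0.4999 -0.2144  0.13  ] [ 0.5046 -0.208   0.13  ]
0.138 [ 0.4859 -0.227   0.138 ] [ 0.5024 -0.232   0.138 ] [ 0.507  -0.2258  0.138 ]
236 239 249 [ 0.5051 -0.191   0.1039] [127, 129, 129, 129, 130, 132, 133, 135, 121, 123, 124]
240 240 249 [ 0.5057 -0.191   0.0963] [131, 130, 130, 131, 131, 132, 139, 125, 123, 124]
244 240 249 [ 0.5055 -0.191   0.0888] [129, 129, 130, 130, 131, 132, 136, 127, 122, 121]
248 239 249 [ 0.5043 -0.191   0.0811] [123, 128, 129, 129, 131, 130, 131, 134, 129, 123, 122]
251 240 248 [ 0.5041 -0.191   0.0753] [128, 130, 130, 130, 131, 132, 134, 133, 125]
t 2.3167 pos [ 0.5022 -0.1852  0.128 ] yang -99.5 zax [-0.003   0.0015 -1.    ] F [0.14 0.18 0.76] move mm [ 0.9 -0.3 49. ]
```

```bash
python3 -m handwheel '[{"tx":2,"ty":0,"tz":9,"roll":0},{"tx":0,"ty":0,"tz":12,"roll":0},{"tx":0,"ty":0,"tz":12,"roll":0},{"tx":0,"ty":0,"tz":10,"roll":0},{"tx":0,"ty":0,"tz":6,"roll":0},{"tx":0,"ty":0,"tz":0,"roll":0},{"tx":0,"ty":0,"tz":0,"roll":0}]'; python3 w.py .504 -.185 .079
```

```text
t: 2.9
tool_pos: [0.5049, -0.1859, 0.0797]
tool_rot: [-3.13, 0.261, 0.002]
contact_force: [-0.3, 0.6, 0.2]
opening: 0.06
grip_force: 0.0
t 2.9 pos [ 0.5049 -0.1859  0.0797] yang -99.5 zax [-1.e-03  6.e-04 -1.e+00] F [-0.25  0.64  0.24] move mm [-1.1 -0.7  0.7]
```

```bash
python3 -m handwheel '[{"tx":0,"ty":0,"tz":0,"roll":0},{"tx":0,"ty":0,"tz":0,"roll":0},{"tx":0,"ty":0,"tz":0,"roll":0},{"tx":0,"ty":0,"tz":0,"roll":0},{"tx":0,"ty":0,"tz":0,"roll":0},{"tx":0,"ty":0,"tz":0,"roll":0},{"tx":0,"ty":0,"tz":0,"roll":0},{"tx":0,"ty":0,"tz":0,"roll":0}]' 8 45; python3 w.py .504 -.185 .079
```

```text
t: 3.57
tool_pos: [0.5058, -0.1863, 0.081]
tool_rot: [3.13, -0.261, 0.002]
contact_force: [0.2, 0.1, 4.5]
opening: 0.0153
grip_force: 45.1
t 3.5667 pos [ 0.5058 -0.1863  0.081 ] yang -99.5 zax [ 1.2e-03 -6.0e-04 -1.0e+00] F [0.19 0.09 4.47] move mm [-1.9 -1.   2. ]
```

```bash
python3 -m handwheel '[{"tx":0,"ty":0,"tz":-3,"roll":0},{"tx":0,"ty":0,"tz":-5,"roll":0},{"tx":0,"ty":0,"tz":-8,"roll":0},{"tx":0,"ty":0,"tz":-12,"roll":0},{"tx":0,"ty":0,"tz":-16,"roll":0},{"tx":0,"ty":0,"tz":-18,"roll":0},{"tx":0,"ty":0,"tz":-18,"roll":0},{"tx":0,"ty":0,"tz":-16,"roll":0},{"tx":0,"ty":0,"tz":-8,"roll":0},{"tx":0,"ty":0,"tz":-4,"roll":0},{"tx":0,"ty":0,"tz":0,"roll":0},{"tx":0,"ty":0,"tz":0,"roll":0}]' ; python3 w.py .504 -.185 .079;  python3 -c "
from h import *
s,d=grab('side'); crop(s,190,140,310,280,4,'pics/s2.png'); t,d=grab('top')"
```

```text
t: 4.57
tool_pos: [0.5049, -0.1859, 0.1877]
tool_rot: [-3.13, 0.261, 0.001]
contact_force: [0.8, 0.4, 0.5]
opening: 0.0151
grip_force: 44.8
t 4.5667 pos [ 0.5049 -0.1859  0.1877] yang -99.5 zax [-8.e-04  4.e-04 -1.e+00] F [0.8  0.45 0.51] move mm [ -1.   -0.7 108.7]
```

View pics/s2.png

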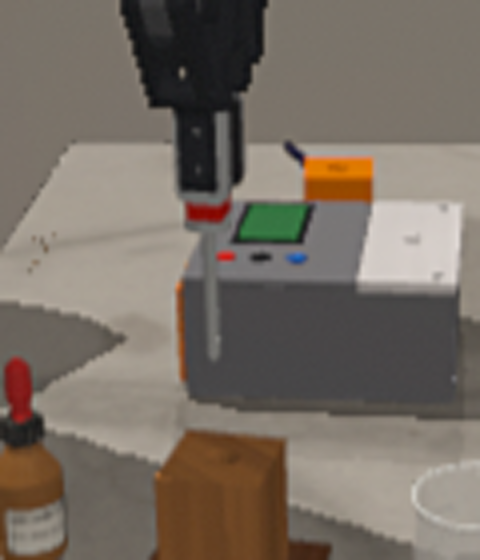

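The pin is held and lifted: tip at crop (214,358), collar at (208,228), stand mouth at (232,458). Next I'll compute the tilt and the tip position.

Run:
```python
from h import *
S=lambda c,z:atz('side',190+(c[0]+.5)/4-.5,140+(c[1]+.5)/4-.5,z).round(4)
tz=.1877-.075
print('tip',S((214,360),tz),'collar',S((207.5,228),tz+.06),'rodmid',S((211,290),tz+.032),'mouth',S((231,458),.066),'hole',S((413,239),.075))
def proj(n,P):
    p=optics.camera_params(n);T=np.array(p['extrinsics']);c=T[:3,:3].T@(np.array(P)-T[:3,3]);x=c[:2]/c[2];x=x*(1+p['k1']*(x@x));K=p['mtx'];return np.array([K[0,0]*x[0]+K[0,2],K[1,1]*x[1]+K[1,2]])
a=.505;b=-.186
for h in(0,.03,.06): print(((proj('side',(a,b,tz+h))-[190,140]+.5)*4-.5).round(1))
```

```text
tip [ 0.5032 -0.1845  0.1127] collar [ 0.5028 -0.1854  0.1727] rodmid [ 0.5031 -0.1842  0.1447] mouth [ 0.509  -0.1847  0.066 ] hole [0.5883 0.0659 0.075 ]
[217.8 361.5]
[215.3 296.1]
[212.7 228.5]
```

```bash
python3 -m handwheel '[{"tx":2,"ty":-10,"tz":0,"roll":0},{"tx":3,"ty":-20,"tz":0,"roll":0},{"tx":5,"ty":-28,"tz":0,"roll":0},{"tx":5,"ty":-32,"tz":0,"roll":0},{"tx":5,"ty":-32,"tz":0,"roll":0},{"tx":5,"ty":-32,"tz":0,"roll":0},{"tx":5,"ty":-32,"tz":0,"roll":0},{"tx":5,"ty":-30,"tz":0,"roll":0},{"tx":4,"ty":-25,"tz":0,"roll":0},{"tx":3,"ty":-17,"tz":0,"roll":0},{"tx":0,"ty":0,"tz":0,"roll":0},{"tx":0,"ty":0,"tz":0,"roll":0}]' >/dev/null; python3 -m handwheel '[{"tx":0,"ty":0,"tz":8,"roll":0},{"tx":0,"ty":0,"tz":10,"roll":0},{"tx":0,"ty":0,"tz":6,"roll":0},{"tx":0,"ty":0,"tz":0,"roll":0},{"tx":0,"ty":0,"tz":0,"roll":0}]' >/dev/null;python3 w.py .5894 .0616 .162;  python3 -c "
from h import *
s,d=grab('side'); t,dt=grab('top')
a=cv2.resize(s[165:235,250:320],None,fx=8,fy=8,interpolation=cv2.INTER_CUBIC)
cv2.imwrite('pics/s3.png',a[:,:,::-1])"
```

```text
t 6.0833 pos [0.5886 0.0608 0.163 ] yang -99.6 zax [-2.3e-03  1.0e-04 -1.0e+00] F [-0.54  0.28  0.15] move mm [ 0.7 -0.9  1. ]
```

View pics/s3.png

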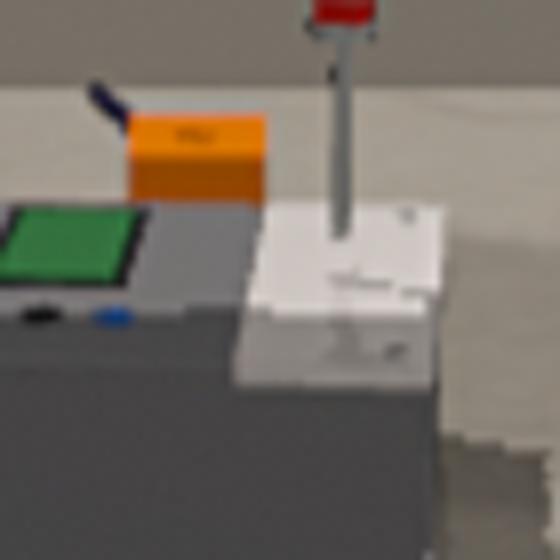

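The tip is at crop (340,237), over the deck. The hole shows at about (345,280), partly under the gripper's shadow.

Run:
```python
from h import *
S=lambda c,z:atz('side',250+(c[0]+.5)/8-.5,165+(c[1]+.5)/8-.5,z).round(4)
z=ctrl.get_obs()['tool_pos'][2]-.075; print(z)
print('tip',S((340,238),z),'collar',S((343,38),z+.06),'hole',S((344,279),.075),S((344,281),.075))
t,d=load('top'); crop(t,215,140,285,215,8,'pics/t3.png')
```

```text
0.08940971640686991
tip [0.5863 0.06   0.0894] collar [0.5866 0.0559 0.1494] hole [0.5876 0.0654 0.075 ] [0.5876 0.0638 0.075 ]
```

View pics/t3.png

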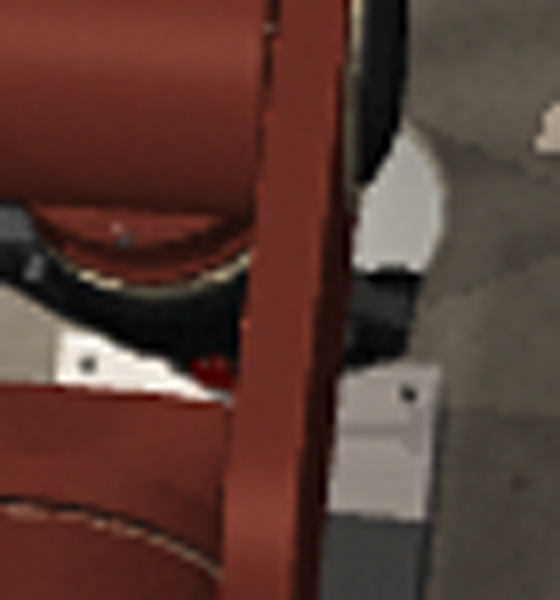

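Top view: the hole is hidden by the arm. The top-image baseline and the side view agree on a TCP x of about 0.5896, with y around 0.0617. I'll go there and feel downwards gently.

```bash
python3 -m handwheel '[{"tx":1,"ty":-1,"tz":4,"roll":0},{"tx":0,"ty":0,"tz":4,"roll":0},{"tx":0,"ty":0,"tz":2,"roll":0},{"tx":0,"ty":0,"tz":0,"roll":0},{"tx":0,"ty":0,"tz":0,"roll":0}]' >/dev/null; python3 w.py .5896 .0617 .150; for i in 1; do python3 -m handwheel '[{"tx":0,"ty":0,"tz":1,"roll":0},{"tx":0,"ty":0,"tz":1,"roll":0}]' >/dev/null; python3 w.py .5896 .0617 .150; done
```

```text
t 6.6 pos [0.5903 0.0623 0.154 ] yang -99.5 zax [-6.e-04  0.e+00 -1.e+00] F [ 0.74 -0.05  0.05] move mm [-0.6  0.7  4. ]
t 6.7667 pos [0.5907 0.0623 0.1525] yang -99.5 zax [ 5.e-04 -0.e+00 -1.e+00] F [-0.39 -0.9   0.  ] move mm [-1.   0.8  2.5]
```

```bash
python3 -m handwheel '[{"tx":0,"ty":0,"tz":1,"roll":0},{"tx":0,"ty":0,"tz":1,"roll":0},{"tx":0,"ty":0,"tz":0,"roll":0}]'
```

```text
t: 7.02
tool_pos: [0.5904, 0.0623, 0.15]
tool_rot: [3.131, -0.261, -0.001]
contact_force: [-0.5, 0.3, -1.1]
opening: 0.0152
grip_force: 44.7
```

```bash
python3 -m handwheel '[{"tx":0,"ty":0,"tz":1,"roll":0},{"tx":0,"ty":0,"tz":0,"roll":0}]'|grep -E 'pos|force'; python3 -m handwheel '[{"tx":0,"ty":0,"tz":1,"roll":0},{"tx":0,"ty":0,"tz":0,"roll":0}]'|grep -E 'pos|contact'
```

```text
tool_pos: [0.5904, 0.0623, 0.1491]
contact_force: [-0.9, 0.7, 0.2]
grip_force: 44.7
tool_pos: [0.5904, 0.0623, 0.1481]
contact_force: [-0.0, -0.0, -1.1]
```

```bash
python3 -m handwheel '[{"tx":0,"ty":0,"tz":1,"roll":0},{"tx":0,"ty":0,"tz":0,"roll":0}]'|grep -E 'pos|contact'
```

```text
tool_pos: [0.5904, 0.0623, 0.1471]
contact_force: [-0.6, -0.2, -0.5]
```

```bash
for i in 1; do python3 -m handwheel '[{"tx":0,"ty":0,"tz":1,"roll":0},{"tx":0,"ty":0,"tz":0,"roll":0}]'|grep -E 'pos|contact'; done; python3 -m handwheel '[{"tx":0,"ty":0,"tz":1,"roll":0},{"tx":0,"ty":0,"tz":0,"roll":0}]'|grep -E 'pos|contact';python3 -m handwheel '[{"tx":0,"ty":0,"tz":1,"roll":0},{"tx":0,"ty":0,"tz":0,"roll":0}]'|grep -E 'pos|contact'
```

```text
tool_pos: [0.5904, 0.0623, 0.1461]
contact_force: [0.1, -0.6, -1.6]
tool_pos: [0.5904, 0.0623, 0.1451]
contact_force: [0.3, 0.8, -0.8]
tool_pos: [0.5904, 0.0623, 0.1441]
contact_force: [0.8, -0.3, -0.7]
```

```bash
python3 -m handwheel '[{"tx":0,"ty":0,"tz":1,"roll":0},{"tx":0,"ty":0,"tz":1,"roll":0},{"tx":0,"ty":0,"tz":0,"roll":0}]'|grep -E 'pos|contact'
```

```text
tool_pos: [0.5904, 0.0623, 0.142]
contact_force: [0.3, 1.2, -0.8]
```

No contact at 8 mm deep, so the tip is in the hole.

```bash
python3 -m handwheel '[{"tx":0,"ty":0,"tz":1,"roll":0},{"tx":0,"ty":0,"tz":1,"roll":0},{"tx":0,"ty":0,"tz":1,"roll":0},{"tx":0,"ty":0,"tz":1,"roll":0},{"tx":0,"ty":0,"tz":1,"roll":0},{"tx":0,"ty":0,"tz":1,"roll":0},{"tx":0,"ty":0,"tz":1,"roll":0},{"tx":0,"ty":0,"tz":1,"roll":0},{"tx":0,"ty":0,"tz":0,"roll":0}]'|grep -E 'pos|contact'; python3 -m handwheel '[{"tx":0,"ty":0,"tz":1,"roll":0},{"tx":0,"ty":0,"tz":1,"roll":0},{"tx":0,"ty":0,"tz":0,"roll":0}]'|grep -E 'pos|contact'
```

```text
tool_pos: [0.5903, 0.0623, 0.134]
contact_force: [-0.6, -0.5, 0.1]
tool_pos: [0.5904, 0.0623, 0.132]
contact_force: [-0.6, -0.6, -0.4]
```

```bash
python3 -m handwheel '[{"tx":0,"ty":0,"tz":1,"roll":0},{"tx":0,"ty":0,"tz":1,"roll":0},{"tx":0,"ty":0,"tz":0,"roll":0}]'|grep -E 'pos|contact'
```

```text
tool_pos: [0.5904, 0.0623, 0.1301]
contact_force: [0.0, 0.1, 0.1]
```

```bash
python3 -m handwheel '[{"tx":0,"ty":0,"tz":1,"roll":0},{"tx":0,"ty":0,"tz":1,"roll":0},{"tx":0,"ty":0,"tz":0,"roll":0}]'|grep -E 'pos|contact'
```

```text
tool_pos: [0.5903, 0.0623, 0.128]
contact_force: [0.6, -0.2, -1.3]
```

```bash
python3 -m handwheel '[{"tx":0,"ty":0,"tz":1,"roll":0},{"tx":0,"ty":0,"tz":1,"roll":0},{"tx":0,"ty":0,"tz":1,"roll":0},{"tx":0,"ty":0,"tz":1,"roll":0},{"tx":0,"ty":0,"tz":0,"roll":0}]'|grep -E 'pos|contact'
```

```text
tool_pos: [0.5903, 0.0623, 0.124]
contact_force: [0.3, 0.4, -0.5]
```

```bash
python3 -m handwheel '[{"tx":0,"ty":0,"tz":1,"roll":0},{"tx":0,"ty":0,"tz":1,"roll":0},{"tx":0,"ty":0,"tz":1,"roll":0},{"tx":0,"ty":0,"tz":0,"roll":0}]'|grep -E 'pos|contact'
```

```text
tool_pos: [0.5904, 0.0623, 0.121]
contact_force: [1.0, -0.5, -0.5]
```

```bash
python3 -m handwheel '[{"tx":0,"ty":0,"tz":1,"roll":0},{"tx":0,"ty":0,"tz":1,"roll":0},{"tx":0,"ty":0,"tz":0,"roll":0}]'|grep -E 'pos|contact'
```

```text
tool_pos: [0.5904, 0.0623, 0.119]
contact_force: [-0.2, 0.7, -0.2]
```

```bash
python3 -m handwheel '[{"tx":0,"ty":0,"tz":1,"roll":0},{"tx":0,"ty":0,"tz":1,"roll":0},{"tx":0,"ty":0,"tz":1,"roll":0},{"tx":0,"ty":0,"tz":0,"roll":0}]'|grep -E 'pos|contact'
```

```text
tool_pos: [0.5903, 0.0623, 0.116]
contact_force: [0.8, -1.0, -0.6]
```

```bash
python3 -m handwheel '[{"tx":0,"ty":0,"tz":1,"roll":0},{"tx":0,"ty":0,"tz":1,"roll":0},{"tx":0,"ty":0,"tz":0,"roll":0}]'|grep -E 'pos|contact'
```

```text
tool_pos: [0.5904, 0.0623, 0.114]
contact_force: [0.3, -0.4, 0.1]
```

```bash
python3 -m handwheel '[{"tx":0,"ty":0,"tz":1,"roll":0},{"tx":0,"ty":0,"tz":0,"roll":0}]'|grep -E 'pos|contact'
```

```text
tool_pos: [0.5904, 0.0623, 0.1131]
contact_force: [-0.3, -0.3, 0.5]
```

```bash
python3 -m handwheel '[{"tx":0,"ty":0,"tz":1,"roll":0},{"tx":0,"ty":0,"tz":1,"roll":0},{"tx":0,"ty":0,"tz":1,"roll":0},{"tx":0,"ty":0,"tz":0,"roll":0}]'|grep -E 'pos|contact'
```

```text
tool_pos: [0.5905, 0.0623, 0.1102]
contact_force: [0.3, -0.2, -0.5]
```

```bash
python3 -m handwheel '[{"tx":0,"ty":0,"tz":1,"roll":0},{"tx":0,"ty":0,"tz":1,"roll":0},{"tx":0,"ty":0,"tz":0,"roll":0}]'|grep -E 'pos|contact'
```

```text
tool_pos: [0.5911, 0.0623, 0.1094]
contact_force: [-1.1, -0.1, 5.1]
```

```bash
python3 -m handwheel '[{"tx":0,"ty":0,"tz":1,"roll":0},{"tx":0,"ty":0,"tz":0,"roll":0}]'|grep -E 'pos|contact'
```

```text
tool_pos: [0.5911, 0.0623, 0.1085]
contact_force: [-1.6, 0.2, 5.2]
```

Contact with the pad at about 40 mm depth. I'll press in 1 mm steps.

```bash
python3 -m handwheel '[{"tx":0,"ty":0,"tz":1,"roll":0},{"tx":0,"ty":0,"tz":1,"roll":0},{"tx":0,"ty":0,"tz":0,"roll":0}]'|grep -E 'pos|contact'
```

```text
tool_pos: [0.5913, 0.0623, 0.1069]
contact_force: [-1.3, 0.6, 7.4]
```

```bash
python3 -m handwheel '[{"tx":0,"ty":0,"tz":1,"roll":0},{"tx":0,"ty":0,"tz":0,"roll":0}]'|grep -E 'pos|contact'
```

```text
tool_pos: [0.5914, 0.0622, 0.1061]
contact_force: [-2.3, 0.4, 7.5]
```

```bash
python3 -m handwheel '[{"tx":0,"ty":0,"tz":1,"roll":0},{"tx":0,"ty":0,"tz":0,"roll":0}]'|grep -E 'pos|contact'
```

```text
tool_pos: [0.5914, 0.0622, 0.1053]
contact_force: [-2.9, 0.2, 7.5]
```

```bash
python3 -m handwheel '[{"tx":0,"ty":0,"tz":1,"roll":0},{"tx":0,"ty":0,"tz":0,"roll":0}]'|grep -E 'pos|contact'
```

```text
tool_pos: [0.5915, 0.0622, 0.1045]
contact_force: [-2.8, -0.8, 8.9]
```

```bash
python3 -m handwheel '[{"tx":0,"ty":0,"tz":1,"roll":0},{"tx":0,"ty":0,"tz":0,"roll":0}]'|grep -E 'pos|contact'
```

```text
tool_pos: [0.5915, 0.0622, 0.1037]
contact_force: [-3.0, -0.9, 9.7]
```

```bash
python3 -m handwheel '[{"tx":0,"ty":0,"tz":0.7,"roll":0},{"tx":0,"ty":0,"tz":0,"roll":0},{"tx":0,"ty":0,"tz":0,"roll":0},{"tx":0,"ty":0,"tz":0,"roll":0},{"tx":0,"ty":0,"tz":0,"roll":0},{"tx":0,"ty":0,"tz":0,"roll":0}]'
python3 - <<'E'
from h import *
s0,_=load('side'); s,d=grab('side'); t,_=grab('top')
a=cv2.resize(s[165:265,200:330,::-1],None,fx=4,fy=4,interpolation=cv2.INTER_CUBIC); cv2.imwrite('pics/s4.png',a)
f=s.astype(int); m=(f[...,0]>120)&(f[...,1]>40)&(f[...,1]<150)&(f[...,2]<60)&(f[...,0]>f[...,1]*1.6)
v,u=np.nonzero(m[195:250,205:250]); print(len(u), u.min()+205 if len(u) else 0,u.max()+205 if len(u) else 0)
E
```

```text
t: 13.68
tool_pos: [0.5915, 0.0622, 0.1027]
tool_rot: [3.131, -0.261, 0.003]
contact_force: [-2.0, -0.3, 9.7]
opening: 0.0152
grip_force: 45.9
97 221 247
```

View pics/s4.png

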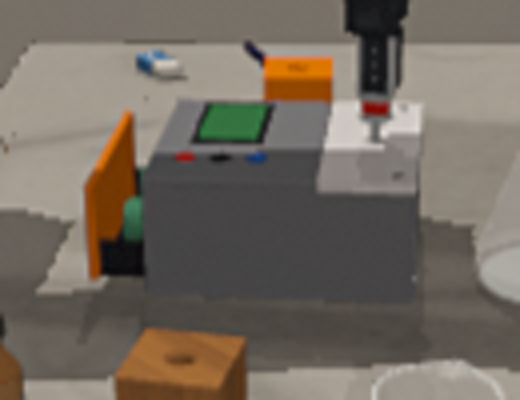

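The tray panel is sprung out at (110,195) with the pin still in the hole. The stand mouth is at (181,360). I'll hold a little longer, then withdraw straight up.

```bash
python3 -m handwheel '[{"tx":0,"ty":0,"tz":0,"roll":0},{"tx":0,"ty":0,"tz":0,"roll":0},{"tx":0,"ty":0,"tz":0,"roll":0},{"tx":0,"ty":0,"tz":0,"roll":0},{"tx":0,"ty":0,"tz":0,"roll":0},{"tx":0,"ty":0,"tz":0,"roll":0}]' >/dev/null
python3 -m handwheel '[{"tx":0,"ty":0,"tz":-3,"roll":0},{"tx":0,"ty":0,"tz":-5,"roll":0},{"tx":0,"ty":0,"tz":-8,"roll":0},{"tx":0,"ty":0,"tz":-8,"roll":0},{"tx":0,"ty":0,"tz":-8,"roll":0},{"tx":0,"ty":0,"tz":-10,"roll":0},{"tx":0,"ty":0,"tz":-10,"roll":0},{"tx":0,"ty":0,"tz":-12,"roll":0},{"tx":0,"ty":0,"tz":-12,"roll":0},{"tx":0,"ty":0,"tz":-8,"roll":0},{"tx":0,"ty":0,"tz":0,"roll":0},{"tx":0,"ty":0,"tz":0,"roll":0}]'; python3 w.py .505 -.186 .188
python3 - <<'E'
from h import *
S=lambda c,z:atz('side',200+(c[0]+.5)/4-.5,165+(c[1]+.5)/4-.5,z).round(4)
print('mouth',S((181,360),.066)); cs=[(145,331),(246,340),(222,388),(117,377)]; P=np.array([S(c,.066) for c in cs]); print(P,P.mean(0))
E
```

```text
t: 15.28
tool_pos: [0.5909, 0.0623, 0.1855]
tool_rot: [-3.131, 0.261, -0.002]
contact_force: [-0.8, -0.1, -0.3]
opening: 0.0157
grip_force: 44.8
t 15.2833 pos [0.5909 0.0623 0.1855] yang -99.5 zax [ 0.0016  0.     -1.    ] F [-0.78 -0.11 -0.33] move mm [-43.7 259.1  -2.6]
mouth [ 0.5048 -0.1866  0.066 ]
[[ 0.4857 -0.1597  0.066 ]
 [ 0.5317 -0.1672  0.066 ]
 [ 0.5248 -0.2109  0.066 ]
 [ 0.4793 -0.2025  0.066 ]] [ 0.505375 -0.185075  0.066   ]
```

```bash
python3 -m handwheel '[{"tx":-2,"ty":10,"tz":0,"roll":0},{"tx":-3,"ty":20,"tz":0,"roll":0},{"tx":-5,"ty":28,"tz":0,"roll":0},{"tx":-5,"ty":32,"tz":0,"roll":0},{"tx":-5,"ty":32,"tz":0,"roll":0},{"tx":-5,"ty":32,"tz":0,"roll":0},{"tx":-5,"ty":32,"tz":0,"roll":0},{"tx":-5,"ty":30,"tz":0,"roll":0},{"tx":-4,"ty":25,"tz":0,"roll":0},{"tx":-3.5,"ty":18.5,"tz":0,"roll":0},{"tx":0,"ty":0,"tz":0,"roll":0},{"tx":0,"ty":0,"tz":0,"roll":0}]' >/dev/null; python3 -m handwheel '[{"tx":0,"ty":0,"tz":9,"roll":0},{"tx":0,"ty":0,"tz":12,"roll":0},{"tx":0,"ty":0,"tz":10,"roll":0},{"tx":0,"ty":0,"tz":0,"roll":0},{"tx":0,"ty":0,"tz":0,"roll":0}]' >/dev/null;python3 w.py .506 -.1865 .15;  python3 -c "
from h import *
s,d=grab('side'); crop(s,200,165,300,275,5,'pics/s5.png')"
```

```text
t 16.7 pos [ 0.5049 -0.1855  0.1516] yang -99.5 zax [-0.0031  0.0016 -1.    ] F [0.36 0.15 0.83] move mm [1.3 0.8 1.6]
```

View pics/s5.png

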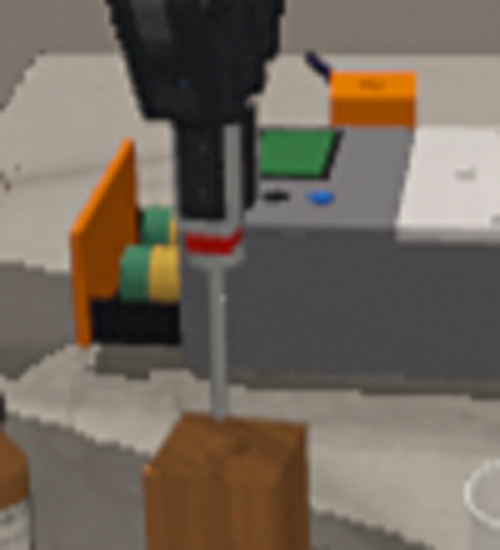

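The tray is fully out with its cells visible. The tip is at (220,416), and the mouth is about (228,448) by the clearer earlier view. I'll compute the offset.

```bash
python3 w.py .506 -.1865 .15
python3 - <<'E'
from h import *
S=lambda c,z:atz('side',200+(c[0]+.5)/5-.5,165+(c[1]+.5)/5-.5,z).round(4)
for z in (.0766,.078): print('tip',S((220,417),z),'collar',S((214,265),z+.06))
s,_=load('side'); g=s[247:263,236:258].astype(int).sum(2)//3
for i,r in enumerate(g): print(247+i,*r)
E
```

```text
t 16.75 pos [ 0.5055 -0.1859  0.1528] yang -99.5 zax [-1.3e-03  8.0e-04 -1.0e+00] F [ 0.01  1.04 -1.58] move mm [0.6 0.5 2.8]
tip [ 0.5025 -0.1823  0.0766] collar [ 0.5033 -0.1885  0.1366]
tip [ 0.5029 -0.185   0.078 ] collar [ 0.5037 -0.1918  0.138 ]
247 102 95 99 103 104 106 99 107 112 110 123 133 134 132 132 131 132 132 133 132 132 135
248 87 69 69 71 71 72 78 96 96 84 88 97 100 107 107 107 112 115 123 122 121 128
249 77 70 70 69 67 64 65 75 74 65 62 64 65 75 77 79 84 84 89 90 89 95
250 74 73 74 74 72 69 67 65 65 63 63 63 62 63 64 69 70 70 70 70 68 68
251 73 74 75 74 75 73 71 70 67 67 66 66 67 64 65 64 67 70 70 71 71 69
252 75 74 75 75 75 75 76 77 76 72 70 66 63 65 66 65 64 66 69 72 73 74
253 75 76 75 75 74 77 79 80 76 72 69 63 63 61 65 65 65 64 64 66 69 71
254 76 75 76 76 73 76 77 76 74 69 67 60 57 59 66 66 66 66 66 66 64 66
255 74 77 77 76 75 73 70 74 72 68 65 59 60 66 70 69 66 65 65 66 65 64
256 72 73 74 76 77 68 68 70 68 71 71 70 70 74 73 71 70 68 66 65 66 62
257 71 71 72 74 76 69 67 66 68 73 75 75 75 77 76 75 73 71 70 68 65 58
258 73 71 72 71 71 74 68 67 67 71 75 76 74 75 75 76 75 74 73 72 64 55
259 72 73 73 72 72 73 66 67 68 73 75 75 75 74 74 75 76 75 75 72 61 55
260 68 69 71 72 70 70 64 63 66 75 77 76 76 76 74 75 75 75 77 70 60 55
261 66 68 69 70 69 68 68 66 67 70 74 75 74 73 74 75 75 74 73 66 59 54
262 68 68 69 70 69 69 68 66 66 68 74 74 72 71 72 73 72 71 69 64 60 55
```

```bash
python3 -m handwheel '[{"tx":1.5,"ty":0.8,"tz":3,"roll":0},{"tx":0,"ty":0,"tz":3,"roll":0},{"tx":0,"ty":0,"tz":2,"roll":0},{"tx":0,"ty":0,"tz":2,"roll":0},{"tx":0,"ty":0,"tz":0,"roll":0}]'|grep -E 'pos|contact'
```

```text
tool_pos: [0.5068, -0.1876, 0.1431]
contact_force: [-0.0, -0.1, 0.3]
```

```bash
python3 -m handwheel '[{"tx":0,"ty":0,"tz":2,"roll":0},{"tx":0,"ty":0,"tz":2,"roll":0},{"tx":0,"ty":0,"tz":0,"roll":0}]'|grep -E 'pos|contact'
```

```text
tool_pos: [0.5068, -0.1875, 0.1391]
contact_force: [-0.5, 0.5, -0.2]
```

```bash
python3 -m handwheel '[{"tx":0,"ty":0,"tz":2,"roll":0},{"tx":0,"ty":0,"tz":2,"roll":0},{"tx":0,"ty":0,"tz":0,"roll":0}]'|grep -E 'pos|contact'
```

```text
tool_pos: [0.5067, -0.1875, 0.1351]
contact_force: [-0.8, -0.3, -0.9]
```

The tip is in the stand hole. I'll carry on down.

```bash
python3 -m handwheel '[{"tx":0,"ty":0,"tz":4,"roll":0},{"tx":0,"ty":0,"tz":5,"roll":0},{"tx":0,"ty":0,"tz":5,"roll":0},{"tx":0,"ty":0,"tz":5,"roll":0},{"tx":0,"ty":0,"tz":5,"roll":0},{"tx":0,"ty":0,"tz":5,"roll":0},{"tx":0,"ty":0,"tz":0,"roll":0}]'|grep -E 'pos|contact'
```

```text
tool_pos: [0.5062, -0.1872, 0.1049]
contact_force: [-0.9, 0.5, -0.8]
```

```bash
python3 -m handwheel '[{"tx":0,"ty":0,"tz":4,"roll":0},{"tx":0,"ty":0,"tz":4,"roll":0},{"tx":0,"ty":0,"tz":4,"roll":0},{"tx":0,"ty":0,"tz":4,"roll":0},{"tx":0,"ty":0,"tz":2,"roll":0},{"tx":0,"ty":0,"tz":0,"roll":0}]'|grep -E 'pos|contact'
```

```text
tool_pos: [0.5066, -0.1874, 0.0878]
contact_force: [1.0, -0.0, -1.6]
```

```bash
python3 -m handwheel '[{"tx":0,"ty":0,"tz":2,"roll":0},{"tx":0,"ty":0,"tz":2,"roll":0},{"tx":0,"ty":0,"tz":0,"roll":0},{"tx":0,"ty":0,"tz":0,"roll":0}]'|grep -E 'pos|contact'
```

```text
tool_pos: [0.507, -0.1876, 0.0846]
contact_force: [-0.2, 0.2, -0.1]
```

```bash
python3 -m handwheel '[{"tx":0,"ty":0,"tz":1,"roll":0},{"tx":0,"ty":0,"tz":1,"roll":0},{"tx":0,"ty":0,"tz":0,"roll":0},{"tx":0,"ty":0,"tz":0,"roll":0}]'|grep -E 'pos|contact'
```

```text
tool_pos: [0.507, -0.1876, 0.0825]
contact_force: [0.3, -0.5, -0.5]
```

```bash
python3 -m handwheel '[{"tx":0,"ty":0,"tz":1,"roll":0},{"tx":0,"ty":0,"tz":0,"roll":0},{"tx":0,"ty":0,"tz":0,"roll":0}]'|grep -E 'pos|contact'
```

```text
tool_pos: [0.507, -0.1876, 0.0815]
contact_force: [0.7, -0.4, -0.4]
```

```bash
python3 -m handwheel '[{"tx":0,"ty":0,"tz":1,"roll":0},{"tx":0,"ty":0,"tz":0,"roll":0},{"tx":0,"ty":0,"tz":0,"roll":0}]'|grep -E 'pos|contact'
```

```text
tool_pos: [0.5072, -0.1878, 0.081]
contact_force: [-1.4, 1.8, 2.7]
```

```bash
python3 -m handwheel '[{"tx":0,"ty":0,"tz":0.7,"roll":0},{"tx":0,"ty":0,"tz":0,"roll":0},{"tx":0,"ty":0,"tz":0,"roll":0}]'|grep -E 'pos|contact'
```

```text
tool_pos: [0.5073, -0.1878, 0.081]
contact_force: [-3.4, 1.9, 6.5]
```

The collar is seated. Next: release, retreat and check.

```bash
python3 -m handwheel '[{"tx":0,"ty":0,"tz":0,"roll":0},{"tx":0,"ty":0,"tz":0,"roll":0},{"tx":0,"ty":0,"tz":0,"roll":0},{"tx":0,"ty":0,"tz":0,"roll":0},{"tx":0,"ty":0,"tz":0,"roll":0},{"tx":0,"ty":0,"tz":0,"roll":0}]' 60 | grep -E 'pos|force|open'; python3 -m handwheel '[{"tx":0,"ty":0,"tz":-5,"roll":0},{"tx":0,"ty":0,"tz":-10,"roll":0},{"tx":0,"ty":0,"tz":-15,"roll":0},{"tx":0,"ty":0,"tz":-20,"roll":0},{"tx":0,"ty":0,"tz":-25,"roll":0},{"tx":0,"ty":0,"tz":-25,"roll":0},{"tx":0,"ty":0,"tz":-20,"roll":0},{"tx":0,"ty":0,"tz":-10,"roll":0},{"tx":0,"ty":0,"tz":0,"roll":0},{"tx":0,"ty":0,"tz":0,"roll":0}]'| grep -E '^t:|pos|force|open'
python3 - <<'E'
from h import *
s,d=grab('side'); f=s.astype(int)
m=(f[...,0]>90)&(f[...,0]>3*f[...,1])&(f[...,0]>3*f[...,2])
for v in range(224,256):
    r=[u for u in range(230,262) if m[v,u]]
    if r: print(v,r[0],r[-1],end=' | ')
m=(f[...,0]>100)&(f[...,1]>30)&(f[...,2]<60)&(f[...,0]>f[...,1]*1.6)&~m
v,u=np.nonzero(m[190:240,205:232]); print('\norange',len(u),u.min()+205,u.max()+205)
# tray panel distance in front of the logger: bottom corner near edge
o,r=ray('side',216,230); k=(.003-o[1])/r[1]; print(o+k*r)
E
```

```text
tool_pos: [0.5069, -0.1876, 0.0797]
contact_force: [0.5, 0.2, 1.2]
opening: 0.0599
grip_force: 0.0
t: 21.5
tool_pos: [0.5071, -0.1877, 0.2103]
contact_force: [-0.2, 0.8, -0.4]
opening: 0.06
grip_force: 0.0
229 242 244 | 230 241 249 | 231 240 249 | 232 240 249 | 233 240 248 | 234 241 247 | 236 249 249 | 237 240 249 | 238 240 249 | 239 240 249 | 240 240 249 | 241 240 249 | 242 240 249 | 243 240 249 | 244 241 249 | 245 241 249 | 246 241 249 | 247 240 249 | 248 240 249 | 249 240 250 | 250 240 250 | 251 240 249 | 252 240 248 | 253 241 248 | 
orange 280 214 227
[0.41875918 0.003      0.02472091]
```

The pin's pixels match its starting pose (rows 229–253, columns 240–250), and the tray is about 44 mm out.

```bash
python3 -c "
from station import ctrl
print(ctrl.finish_job())"
```

```text
the job is handed in; nothing more can be done
None
```

I released the latch with the pin, the tray sprung out to about 44 mm as measured by camera. The pin is back upright and fully down in its wooden stand, and the job is handed in. It took about 22 s, with a measured peak of about 10 N on the pin while pressing the latch. I don't have the judge's result.

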